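# Spread a circlip onto a drive-wheel axle and hold it

### The job

The wheel and its brass washer are already on the axle stub; take the circlip pliers off their wooden cradle by both handles, squeeze them right up to the stop so that the circlip on their tips is spread wide, and slide it over the end of the stub down to the groove just above the washer, with the pliers level. Finish while holding: the pliers stay squeezed in the gripper, the circlip spread round the groove and not pressed hard on the washer. Leave the other loose things where they are.

Things in the scene. Friction and masses are not known exactly. Their poses are not given: they have to be found in the camera images.
- plier_grip (a point): Where to grip the circlip pliers: midway between the two rubber-sleeved handles, half-way up, 45 mm above the table. x to the nose, y across the handles, z up. Handles 12 mm high, 11 mm wide, sleeved 48 mm ahead to 58 mm behind this point; over their outsides here 64 mm at rest (splayed to the rear), 38 mm and parallel at the stop. Both move alike: this point stays mid-way.
- pliers: Bent-nose external circlip pliers lying flat and level, 185 mm long, about 0.18 kg; origin on their joint (boss 22 mm across), 78 mm ahead of the grip point, in the middle plane; axes as there. Centre of mass about 45 mm ahead of the grip point. A spring pushes each handle out with 2 to 9 N at the grip point: a 25 N grip squeezes them to the stop.
- plier_left (a joint): Turn of the left half of the pliers about their joint (the right half turns alike): 0 at rest, grows as the handles are squeezed, 0.165 rad at the stop, where the circlip is fully spread.
- clip_center (a point): Centre of the opening of the dark circlip (flat snap ring 2 mm thick, section 2.6 mm wide), at half thickness. It hangs level on the two down-bent tips, 24 mm below the pliers' middle plane, beyond the tips, 132 mm ahead of the grip point; it cannot fall off, the tips do not project below it. Opening 18 mm at rest, 23 mm fully spread. Axes as the pliers'; 21 mm above the table at the start.
- axle_groove (a point): Centre of the axle stub's groove, 81.5 mm above the table, z up. The upright steel stub, 20 mm in diameter, stands up through the wheel. The groove is 3 mm wide, dark, directly above the brass thrust washer (29 mm across) whose top is 1.5 mm below this point; a circlip lying on the washer is level enough (0.5 mm low). Hub and tyre lie 3.5 mm and more below this point.
- axle_end (a point): Centre of the top end of the axle stub, 8.5 mm above the groove, 90 mm above the table; its last 3 mm are chamfered from 20 down to 14 mm diameter.
- drive_unit: Drive unit, fixed: base plate 120 x 100 mm, grey gear box, motor lying along its +x out to 89 mm and under 45 mm high, axle stub, and on it a wheel lying flat (96 mm across, rubber tyre, top of the tyre 73 mm above the table, free to turn). Origin under the axle, 3 mm above the table.
- cradle: Plywood cradle, fixed, on which the pliers lie; origin under the pliers' joint, 3 mm above the table, x to their nose. Base 60 mm wide, 6 mm thick. Two upright saddles 14 mm thick, tops 39 mm above the table: one under the joint (44 mm wide), one 42 mm behind the grip point (98 mm wide), both with 8 mm high ears at their ends. Nothing else stands between the saddles.
- spare_wheel: Bystander: a second, loose robot wheel lying flat, 96 mm across and 27 mm high; origin: centre of its underside.
- pump: Bystander: desoldering pump, a 18 mm thick tube 170 mm long, lying along its x; origin: under the middle of the tube.
- side_cutters: Bystander: ordinary side cutters with grey handles, 160 mm long and 12 mm high, lying flat along their x; not the tool for this job; origin: on the table under their middle.
- solder_spool: Bystander: spool of solder, 52 mm across and 40 mm high, standing; origin: centre of its underside.
- wool_pot: Bystander: round black pot of brass wool for cleaning iron tips, 80 mm across, 61 mm high; origin: centre of its underside.
- clip_dish: Bystander: shallow aluminium dish of spare circlips, 76 mm across, 18 mm high; origin: centre of its underside.
- screwdriver: Bystander: screwdriver, 180 mm long, about 30 mm high, lying along its x; origin: under its middle.

How it is judged:
By the outcome, as a careful person would: the job done as asked, in the order asked, and still so for the second after the job is handed in, while the arm keeps its last pose, push and grip.
It also fails if it takes over 45 s, if anything falls off the work surface, if the arm or the gripper's body presses on something with over 40 N, if the wrist force passes 120 N, or if a joint passes its speed limit or range.

### The arm

A 6-joint arm with a two-finger parallel gripper is mounted at the origin on the work surface. World frame = base frame: x ahead of the robot, y to its left, z up, the work surface at z = 0. Lengths are in m, angles in rad, forces in N, time in s.
With the tool pointing down it reaches from about 0.225 to 0.875 m from the base axis. Payload 3.4 kg.
Tool frame: the origin (TCP) lies between the finger pads; the fingertips stand 19 mm ahead of it and the grasp point (between the pads) is the TCP (ctrl.tip_extent is the distance from the TCP to the fingertips, in m); z points along the fingers, y is the line along which they close (so a half turn about z gives the same grasp; the last joint's range is limited). The gripper opens to 85 mm and grips with 20 to 120 N. Pads are 22 mm wide; open, the fingers measure 114 mm over their backs; the gripper's body (76 mm by 85 mm) begins 54 mm behind the grasp point. The pads swing forward as they close: fully open they stand 13 mm farther back than shut.
Start: joints at [-1.289, 0.276, 1.505, -0, 1.361, -0.121], TCP at [0.225, -0.529, 0.25] pointing down, gripper open.
Joint ranges: [-2.89, 2.89], [-0.75, 2.08], [0.22, 2.7], [-1.18, 4.32], [0.11, 2.71], [-2.7, 2.7]. Speed limits (rad/s): [2.57, 2.57, 3.14, 3.14, 3.14, 3.14].

### API

Orientations are given as a unit quaternion [w, x, y, z].
In Python, from rig import ctrl, vision gives the robot as it stands. Calls block until the motion is done:
- ctrl.move_ptp(position, orientation): joint-space move of the TCP to a pose.
- ctrl.movel(position, attitude=None, speed=0.15): straight line of the TCP; attitude=None keeps the orientation; speed is the mean speed in m/s.
- ctrl.move_j(angles): joint-space move.
- ctrl.let_go() and ctrl.grab(strength=None): open the fingers fully, or close them until they stop; strength is the grip in N (None keeps the last).
- ctrl.hold(seconds).
- ctrl.inverse_kinematics(position, orientation): joint angles nearest the present ones, or None.
- vision.read_camera(name): name is "scene" or "top"; returns a dict with "image" (384x512x3 uint8, blue, green, red), "camera_matrix" (3x3 intrinsics, pixels), "eye" and "orientation" of the camera in the world. Camera axes: x right, y down, z forward; pixel columns grow to the right and rows downward; lengths in m; the calibration is good to about 2 mm. A picture is of the moment at which its call begins. There is no depth.
A pose or a line that the arm cannot do raises ctrl.IKError and nothing moves.
- ctrl.finish_job(): hands the job in; it is judged then, once.
Readings, each from a call of its own:
- ctrl.read_clock(): time.
- ctrl.read_qpos(): joint angles.
- ctrl.read_qvel(): joint speeds.
- ctrl.read_joint_efforts(): joint torques, N m.
- ctrl.read_eef_pos(): TCP position.
- ctrl.read_eef_rot(): TCP orientation.
- ctrl.read_force(): force on the tool from outside, world axes, zero at the start.
- ctrl.read_ft_torque(): the same for the moment, N m.
- ctrl.read_width(): finger opening in m.
- ctrl.read_finger_force(): force on a finger pad.
Only numpy, scipy, OpenCV 4.12 (cv2) and the standard library are available. Lean on these libraries where they do the work, as an engineer would, in place of code of your own. Each camera call takes 0.05 s, during which the arm holds its last target. There are 200 camera calls.

## Working session

There is one attempt and no reset: what is moved stays moved. The work goes in short steps, each a Python script; the robot and the scene stay as the last script left them, time stands still between calls to the robot, and variables do not carry over. Pictures are saved under pics/ and viewed, at most 10 in all, crops included, and the job is handed in when it is done.

```bash
mkdir -p pics; ls; cat > h.py <<'E'
import numpy as np, cv2
from rig import ctrl, vision
from scipy.spatial.transform import Rotation as R
def cam(n):
    c=vision.read_camera(n); K=np.array(c["camera_matrix"]); q=np.array(c["orientation"])
    M=R.from_quat(np.r_[q[1:],q[0]]).as_matrix() if q.size==4 else q
    return c["image"],K,np.array(c["eye"]),M
def ray(c,u,v):
    d=c[3]@np.linalg.inv(c[1])@np.array([u,v,1.]); return c[2],d/np.linalg.norm(d)
def onz(c,u,v,z):
    e,d=ray(c,u,v); return e+d*(z-e[2])/d[2]
def proj(c,p):
    x=c[1]@c[3].T@(np.asarray(p)-c[2]); return x[:2]/x[2]
E
python3 - <<'E'
from h import *
for n in("top","scene"):
    c=cam(n); print(n,c[1].tolist(),c[2],c[3].round(3).tolist())
    cv2.imwrite(f"pics/{n}0.png",cv2.resize(c[0],(800,600),interpolation=cv2.INTER_CUBIC)); np.save(n+".npy",c[0])
E
```

```text
pics
top [[467.0999758316089, 0.0, 252.19454432254972], [0.0, 467.0999758316089, 190.8162772994139], [0.0, 0.0, 1.0]] [ 0.43002427 -0.012477    1.49423052] [[0.025, -0.996, 0.083], [-1.0, -0.026, -0.009], [0.011, -0.083, -0.997]]
scene [[346.43645324345425, 0.0, 259.12439622306505], [0.0, 346.43645324345425, 190.35764101865243], [0.0, 0.0, 1.0]] [1.01066973 0.64625948 0.56982304] [[-0.812, 0.314, -0.491], [0.583, 0.423, -0.694], [-0.011, -0.85, -0.527]]
```

View pics/top0.png

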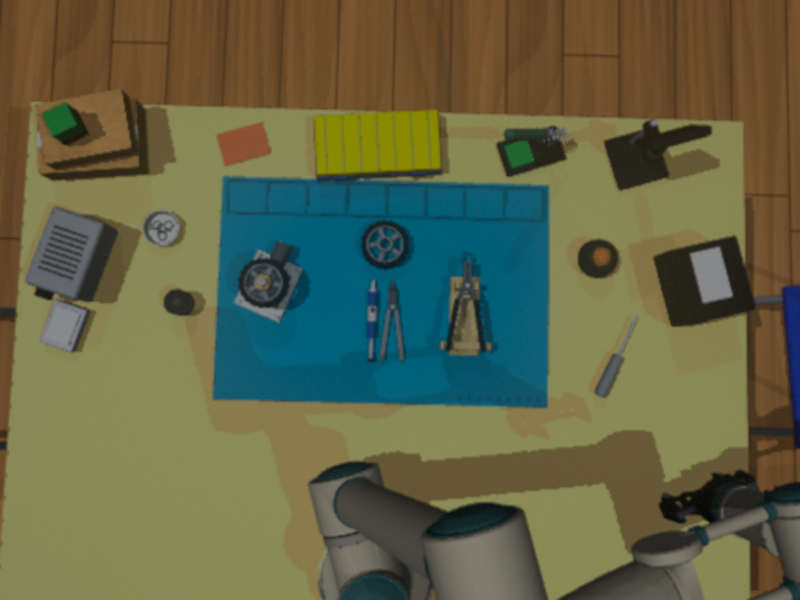

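View pics/scene0.png

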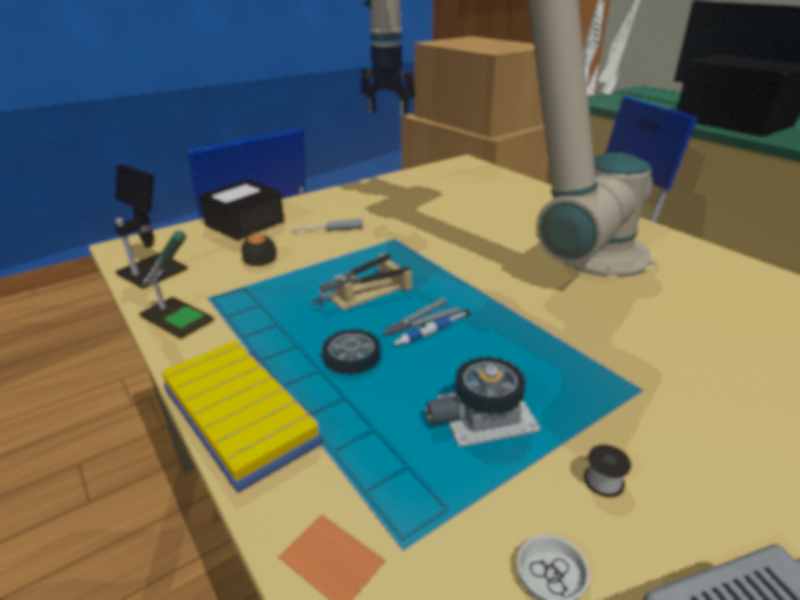

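The top view shows the pliers at about (466,305) with the nose up (+x), and the drive unit at (264,283). The scene view shows the stub at about (490,370) and the pliers at (365,280). I'll make one composite of close crops.

```bash
python3 - <<'E'
import numpy as np,cv2
t=np.load("top.npy");s=np.load("scene.npy")
def cr(im,x,y,w,h,W,H):
    a=cv2.resize(im[y:y+h,x:x+w],(W,H),interpolation=cv2.INTER_CUBIC)
    return np.clip(a.astype(float)*1.6,0,255).astype(np.uint8)
o=np.zeros((600,800,3),np.uint8)
o[:600,:400]=cr(t,272,155,52,78,400,600)
o[:300,400:]=cr(t,145,160,52,39,400,300)
o[300:,400:600]=cr(s,195,155,80,60,200,300) if 0 else cr(s,198,158,72,48,200,300)
o[300:,600:]=cr(s,293,226,40,60,200,300)
cv2.imwrite("pics/c.png",o)
E
```

```text
(no output)
```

View pics/c.png

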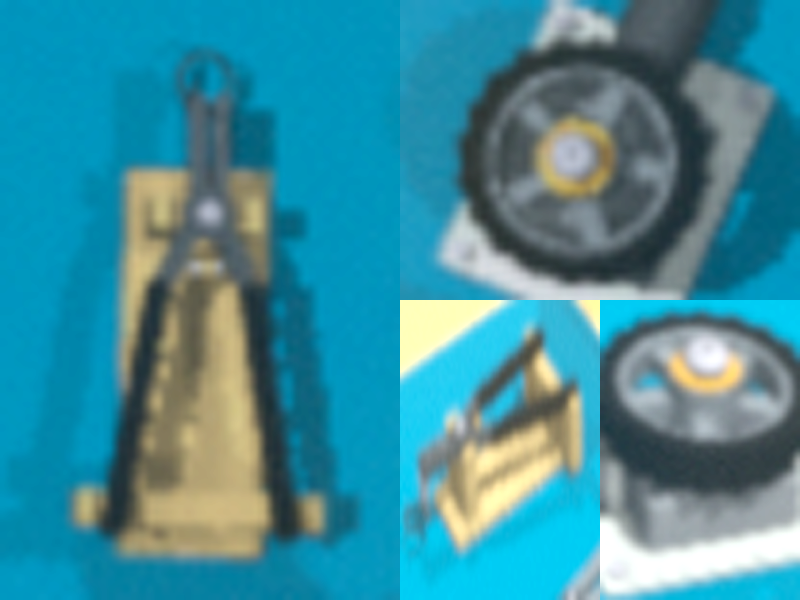

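Crop readings: in the top view the ring is at original px (298.3,164.1), the joint at (298.6,182.1), and the midpoint of the handle rear ends at (297.4,223.7). The stub is at about (167.5,180). Next I'll refine these with masks and compute positions.

```bash
cat >> h.py <<'E'
def avg(n,k=6):
    L=[cam(n) for _ in range(k)]; return (np.mean([l[0] for l in L],0).astype(np.float32),)+L[0][1:]
def washer(c,uv,r=9):
    "sub-pixel centre of the brass washer (outer rim) near uv"
    u,v=map(int,np.round(uv)); s=8; p=cv2.resize(c[0][v-r:v+r+1,u-r:u+r+1],None,fx=s,fy=s,interpolation=cv2.INTER_CUBIC)
    m=((p[...,2]-p[...,0])>25).astype(np.uint8)
    C=max(cv2.findContours(m,cv2.RETR_EXTERNAL,cv2.CHAIN_APPROX_NONE)[0],key=cv2.contourArea)
    h=cv2.convexHull(C); e=cv2.fitEllipse(C)
    return np.array([u-r,v-r])+(np.array(e[0])+.5)/s-.5, np.array(e[1])/s
E
python3 - <<'E'
from h import *
t=avg("top");s=avg("scene")
for n,c,uv in(("top",t,(167.5,180)),("scene",s,(313.5,238))):
    w,ax=washer(c,uv); print(n,w,ax,onz(c,*w,.080))
# bright rivet / stub end in top
def bright(c,uv,r):
    u,v=map(int,np.round(uv)); g=c[0][v-r:v+r+1,u-r:u+r+1].min(2); w=np.clip(g-np.percentile(g,70),0,None)
    yy,xx=np.mgrid[v-r:v+r+1,u-r:u+r+1]; return np.array([(w*xx).sum(),(w*yy).sum()])/w.sum()
b=bright(t,(167.4,179.7),3); print("stub end",b,onz(t,*b,.090))
j=bright(t,(298.5,182.1),2); print("joint",j,onz(t,*j,.052))
print("clip",onz(t,298.3,164.1,.021)); 
# dark handles: centre line
g=t[0].max(2); pts=[]
for v in range(195,222):
    w=np.clip(60-g[v,280:317],0,None); x=np.arange(280,317)
    l,r=x<298,x>=298
    if w[l].sum()>20 and w[r].sum()>20: pts.append(((w*x)[l].sum()/w[l].sum(),(w*x)[r].sum()/w[r].sum(),v))
pts=np.array(pts); P=np.array([onz(t,(a+b)/2,v,.047)[:2] for a,b,v in pts]);W=np.array([onz(t,b,v,.047)[1]-onz(t,a,v,.047)[1] for a,b,v in pts])
f=np.polyfit(P[:,0],P[:,1],1); print("midline y=",f,"resid",np.std(P[:,1]-np.polyval(f,P[:,0])))
for p,w in list(zip(P,W))[::4]: print(p.round(4),round(w,4))
J=onz(t,*j,.052); print("y at joint",np.polyval(f,J[0]))
print(ctrl.read_eef_rot(),ctrl.tip_extent)
E
```

```text
top [167.36172199 180.09435463] [9.6014328  9.99897003] [0.57405657 0.23387777 0.08      ]
scene [313.70273209 239.85774231] [ 8.46839237 14.46548939] [0.57784339 0.23797633 0.08      ]
stub end [166.27394639 179.74329517] [0.57401685 0.23545268 0.09      ]
joint [298.82898216 182.16221774] [ 0.5810712  -0.16900766  0.052     ]
clip [ 0.64205878 -0.16972588  0.021     ]
midline y= [-0.00215401 -0.16646504] resid 0.0003314942868026088
[ 0.5414 -0.1681] -0.0414
[ 0.5289 -0.1673] -0.045
[ 0.5165 -0.1676] -0.0489
[ 0.504  -0.1673] -0.0527
[ 0.4916 -0.1674] -0.0576
[ 0.4792 -0.1673] -0.0602
[ 0.4669 -0.1677] -0.0649
y at joint -0.16771667436313087
[5.61639954e-05 9.79788469e-01 2.00036378e-01 1.52099103e-05] 0.019
```

```bash
python3 - <<'E'
from h import *
q=[0,1,0,0]; x,y=.503,-.1677
ctrl.move_ptp([x,y,.2],q)
ctrl.movel([x,y,.042],speed=.1)
print(ctrl.read_force(),ctrl.read_width())
ctrl.grab(50); ctrl.hold(.3)
print(ctrl.read_force(),ctrl.read_width(),ctrl.read_finger_force(),ctrl.read_qpos(),ctrl.read_clock())
ctrl.movel([x,y,.06],speed=.05); 
ctrl.movel([x,y,.20],speed=.12); ctrl.hold(.3)
print(ctrl.read_force(),ctrl.read_ft_torque(),ctrl.read_width(),ctrl.read_eef_pos(),ctrl.read_clock())
t=avg("top",3);s=avg("scene",3)
o=[]
for c in(t,s):
    p=proj(c,[x+.09,y,.19]); u,v=map(int,p); print(p)
    a=c[0][v-26:v+26,u-34:u+35]; o.append(cv2.resize(np.clip(a*1.5,0,255).astype(np.uint8),(400,300),interpolation=cv2.INTER_CUBIC))
cv2.imwrite("pics/g.png",np.vstack(o))
E
```

```text
[-0.1747467   0.44203678 -0.51272757] 0.08512972663190364
[-3.20314589  0.31691052 13.03018766] 0.03416649391176497 49.03768837451935 [-4.53143167e-01  4.09599790e-01  1.88772820e+00 -6.27745567e-04
  8.42575206e-01  1.11754043e+00] 4.9333
[ 0.51591752 -0.84059989 -2.60183925] [ 0.02285634  0.03676853 -0.04868365] 0.03395880312491308 [ 0.50287113 -0.16764149  0.19958681] 7.0583
[303.836147   172.96340495]
[212.24923364 135.89244759]
```

View pics/g.png

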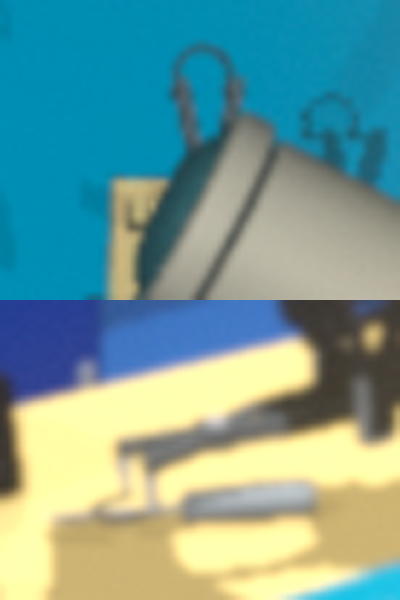

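The pliers are held and lifted. The top crop shows the clip spread at about px (303.9,159.0), and the scene crop shows it at about (198.5,145.4), hanging below the nose. I'll compare these with the predicted position and triangulate.

```bash
cat >> h.py <<'E'
def tri(rs):
    A=np.zeros((3,3));b=np.zeros(3)
    for e,d in rs: M=np.eye(3)-np.outer(d,d);A+=M;b+=M@e
    p=np.linalg.solve(A,b); return p
E
python3 - <<'E'
from h import *
t=avg("top",1);s=avg("scene",1)
for z in(.179,.176,.172): print(z,proj(t,[.635,-.1677,z]),proj(s,[.635,-.1677,z]))
print(tri([ray(t,303.9,159),ray(s,198.5,145.4)]), onz(t,303.9,159,.176))
for c,n in((s,"s"),):
    p=proj(c,[.59,-.168,.19]); u,v=map(int,p)
    o=cv2.resize(np.clip(c[0][v-20:v+20,u-28:u+28]*1.5,0,255).astype(np.uint8),(784,560),interpolation=cv2.INTER_CUBIC)
    print(u-28,v-20)
    for q in([.635,-.1677,.179],[.581,-.1677,.203],[.62,-.1677,.203]):
        a=(proj(c,q)-[u-28,v-20]+.5)*14; cv2.circle(o,tuple(int(k) for k in a),4,(0,0,255),1)
    k=[(proj(c,[.635+.0128*np.cos(a),-.1677+.0128*np.sin(a),.179])-[u-28,v-20]+.5)*14 for a in np.linspace(0,6.28,40)]
    cv2.polylines(o,[np.int32(k)],True,(0,0,255),1)
cv2.imwrite("pics/g2.png",o)
E
```

```text
0.179 [303.60105189 158.77215575] [199.18729444 143.22773243]
0.176 [303.47446931 158.9312944 ] [199.29777251 144.22899506]
0.172 [303.30657375 159.14237139] [199.4445102 145.5588786]
[ 0.63608024 -0.16975198  0.17193844] [ 0.63483453 -0.16891765  0.176     ]
185 115
```

View pics/g2.png

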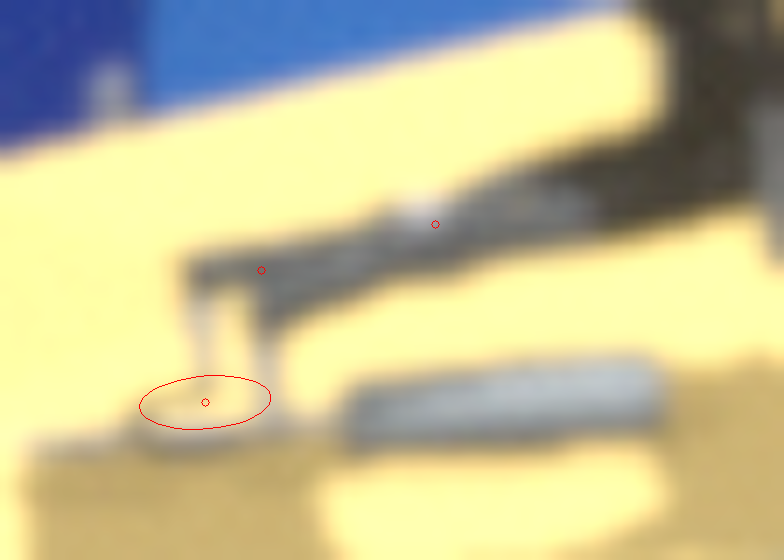

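The clip hangs level. The scene camera shows it about 4 mm low, which is the same bias it shows on the washer. I'll move to hover above the stub and compare the two locally.

```bash
cat > hov.py <<'E'
from h import *
import sys
def shot(name):
    t=avg("top",4);s=avg("scene",4); np.savez("hov.npz",t=t[0],s=s[0]); o=[]
    P=ctrl.read_eef_pos(); C=np.array(P)+[.132,0,-.021]
    for c,S in((t,[.574,.2345,.09]),(s,[.5760,.2362,.09])):
        u,v=map(int,np.round(proj(c,[.574,.234,.095]))); r=np.array([u-20,v-15])
        im=cv2.resize(np.clip(c[0][v-15:v+15,u-20:u+20]*1.4,0,255).astype(np.uint8),(400,300),interpolation=cv2.INTER_CUBIC)
        print(name,"origin",r,"scale 10; clip pred crop px",((proj(c,C)-r+.5)*10).round(1),"stub pred",((proj(c,S)-r+.5)*10).round(1))
        for a in(C,): 
            k=[(proj(c,a+.0128*np.array([np.cos(x),np.sin(x),0]))-r+.5)*10 for x in np.linspace(0,6.28,40)]
            im2=im.copy(); cv2.polylines(im2,[np.int32(k)],True,(0,0,255),1)
        o.append(np.hstack([im,im2]))
    cv2.imwrite(f"pics/{name}.png",np.vstack(o)); print(P,ctrl.read_force(),ctrl.read_width(),ctrl.read_clock())
E
python3 - <<'E'
from hov import *
ctrl.movel([.442,.2345,.20],speed=.2)
ctrl.movel([.442,.2345,.125],speed=.1); ctrl.hold(.3)
shot("h1")
E
```

```text
h1 origin [146 165] scale 10; clip pred crop px [202.8 147.6] stub pred [210.9 152.6]
h1 origin [294 218] scale 10; clip pred crop px [212.1 121.9] stub pred [205.9 180.3]
[0.44199177 0.23450426 0.12497727] [-0.7293464   0.25551474 -1.78995157] 0.03368091763835815 11.2417
```

View pics/h1.png

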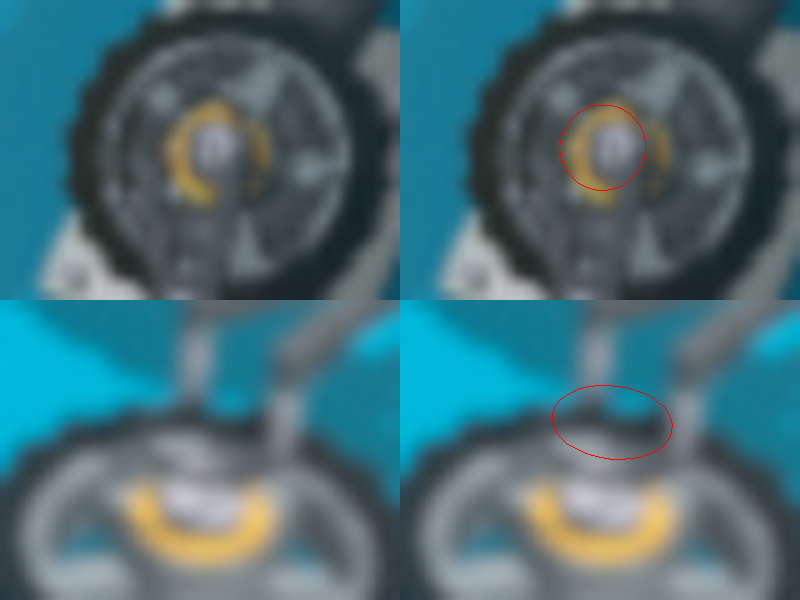

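The top crop shows the washer at about (218,153) and the stub end at about (212,145), with the ring's dark limb crossing at x≈242. In the scene crop the tips end at about (195,400) and (283,455). The ring is faint, so I'll difference against the initial frames to isolate it.

```bash
cat > diff.py <<'E'
from hov import *
def diff(name,C):
    h=np.load("hov.npz");o=[]
    for k,n,r in(("t","top",[146,165]),("s","scene",[294,218])):
        c=cam(n); b=np.load(n+".npy").astype(np.float32)
        f=lambda a:cv2.resize(cv2.GaussianBlur(a,(0,0),.5)[r[1]:r[1]+30,r[0]:r[0]+40],(400,300),interpolation=cv2.INTER_CUBIC)
        d=np.clip(128+3*(f(h[k])-f(b)),0,255).astype(np.uint8); d2=d.copy()
        for rad in(.0115,.0141):
            q=[(proj(c,C+rad*np.array([np.cos(x),np.sin(x),0]))-r+.5)*10 for x in np.linspace(0,6.28,40)]
            cv2.polylines(d2,[np.int32(q)],True,(0,0,255),1)
        o.append(np.hstack([d,d2]))
    cv2.imwrite(f"pics/{name}.png",np.vstack(o))
E
python3 - <<'E'
from diff import *
diff("d1",np.array(ctrl.read_eef_pos())+[.132,0,-.025])
E
```

```text
(no output)
```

View pics/d1.png

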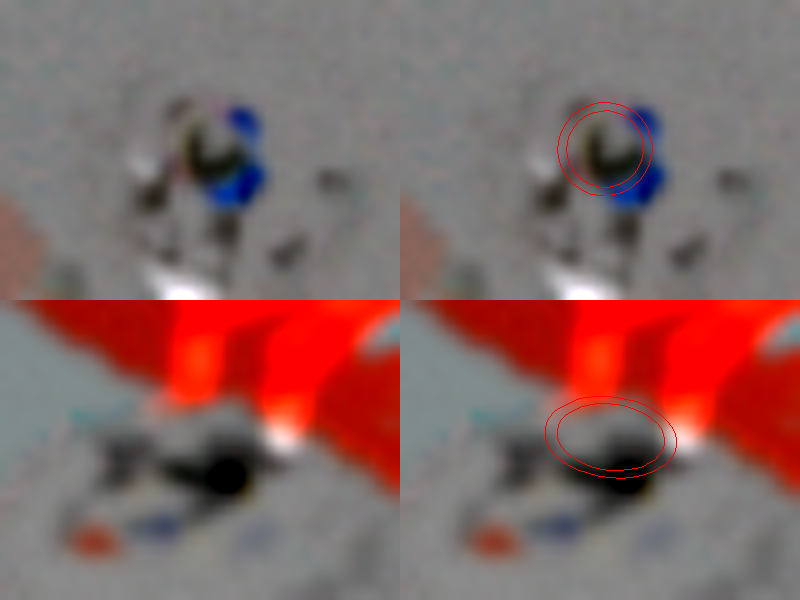

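In the difference view the ring is consistent with the prediction to within about 1 px, though its shadow mixes in on the right. The chamfer tolerates that, so I'll descend with force guarding and then centre by touch.

```bash
python3 - <<'E'
from h import *
f0=np.mean([ctrl.read_force() for _ in range(3)],0); p=np.array([.442,.2345,.125]); print(f0)
for i in range(19):
    p[2]-=.001; ctrl.movel(p,speed=.03); ctrl.hold(.05)
    d=np.array(ctrl.read_force())-f0; print(p[2].round(4),d.round(2),np.array(ctrl.read_ft_torque()).round(3))
    if np.linalg.norm(d)>4: break
print(ctrl.read_clock())
E
```

```text
[ 0.10083954 -0.81521833 -1.74492421]
0.124 [ 0.14  1.61 -0.35] [ 0.016  0.049 -0.042]
0.123 [0.34 1.06 0.32] [-0.007  0.08   0.019]
0.122 [-0.27  1.2   0.1 ] [ 0.001  0.118 -0.005]
0.121 [-0.65  0.37 -0.3 ] [0.043 0.093 0.016]
0.12 [-0.12  0.23  0.1 ] [-0.012  0.091  0.018]
0.119 [-1.02  1.09 -0.12] [-0.018  0.127  0.014]
0.118 [ 0.14  0.79 -0.24] [0.038 0.094 0.049]
0.117 [ 0.22  1.87 -0.04] [ 0.028  0.086 -0.023]
0.116 [-0.07  2.08 -0.92] [-0.017  0.102 -0.045]
0.115 [-0.67  1.12  0.28] [0.028 0.115 0.044]
0.114 [-0.52  0.35 -0.4 ] [ 0.011  0.104 -0.031]
0.113 [0.1  0.95 0.15] [0.027 0.081 0.036]
0.112 [-0.31  1.02 -0.65] [0.034 0.155 0.015]
0.111 [-0.28  0.28 -0.23] [-0.004  0.044  0.027]
0.11 [0.23 0.71 0.15] [0.021 0.06  0.01 ]
0.109 [0.24 0.54 0.95] [ 0.015  0.108 -0.036]
0.108 [ 0.37  0.71 -0.02] [-0.011  0.068  0.013]
0.107 [-1.45  0.74 -0.21] [-0.022  0.05  -0.011]
0.106 [-1.3   1.   -0.27] [0.052 0.078 0.01 ]
17.0417
```

No contact down to TCP z 0.106, so the ring is past the chamfer. Next I'll probe ±y and ±x to centre it.

```bash
cat > probe.py <<'E'
from h import *
def rd(n=4):
    L=[]
    for _ in range(n): ctrl.hold(.02); L.append(np.r_[ctrl.read_force(),ctrl.read_ft_torque()])
    return np.mean(L,0)
def probe(p,ax,step=.0005,N=8):
    b=rd(); out=[]
    for s in(1,-1):
        q=p.copy(); hit=None; prev=0
        for i in range(N):
            q[ax]+=s*step; ctrl.movel(q,speed=.02); d=rd()-b
            v=abs(d[5])/.132 if ax==1 else abs(d[0])
            if v>2.5: hit=q[ax]; break
        print("xyz"[ax],s,hit,"off",round((q-p)[ax]*1e3,2),d.round(2)); out.append(hit); ctrl.movel(p,speed=.03)
    return out
E
python3 - <<'E'
from probe import *
p=np.array([.442,.2345,.106])
y=probe(p,1); print(ctrl.read_clock())
if None not in y: p[1]=np.mean(y); ctrl.movel(p,speed=.03)
x=probe(p,0)
if None not in x: p[0]=np.mean(x); ctrl.movel(p,speed=.03)
print(p,ctrl.read_clock(),ctrl.read_width(),rd().round(2))
E
```

```text
y 1 0.2375 off 3.0 [-0.94 -3.81  0.33 -0.61  0.13 -0.43]
y -1 0.23099999999999998 off -3.5 [-1.34  3.19  0.59  0.63  0.16  0.43]
21.7417
x 1 None off 4.0 [-1.77  0.28  0.33 -0.01  0.26  0.03]
x -1 None off -4.0 [ 0.07  0.03  0.47 -0.05 -0.04 -0.  ]
[0.442   0.23425 0.106  ] 27.6917 0.03380463369562043 [-0.58 -0.36 -1.29  0.01  0.08  0.01]
```

Contacts in y are symmetric, giving a centre of y=0.23425, and x is free. Now I'll descend until it touches the washer lightly.

```bash
python3 - <<'E'
from hov import *; from probe import rd
p=np.array([.442,.23425,.106]); b=rd()
while p[2]>.0955:
    p[2]-=.0005; ctrl.movel(p,speed=.03); d=rd(2)-b; print(p[2].round(4),d.round(2))
    if abs(d[4])>.2 or abs(d[5])>.3 or d[2]>2.5: break
shot("w1")
E
```

```text
0.1055 [-0.27  0.64 -0.34  0.03 -0.02  0.01]
0.105 [-0.62  0.35 -0.53  0.01 -0.04  0.04]
0.1045 [-0.62  0.73  0.29  0.05 -0.07  0.03]
0.104 [ 0.36  0.61  0.88  0.03 -0.08  0.03]
0.1035 [-0.57  0.18  1.83  0.03 -0.11  0.02]
0.103 [-1.25  0.58  1.4   0.07 -0.15  0.05]
0.1025 [-0.95 -0.06  2.42  0.06 -0.2  -0.  ]
0.102 [-0.92  0.62  2.98  0.07 -0.19  0.02]
w1 origin [146 165] scale 10; clip pred crop px [216.7 155.6] stub pred [210.9 152.6]
w1 origin [294 218] scale 10; clip pred crop px [203.4 204.4] stub pred [205.9 180.3]
[0.44203639 0.23426805 0.1020348 ] [-1.40615973 -0.31689502  2.23279257] 0.03425383533233414 30.4917
```

View pics/w1.png

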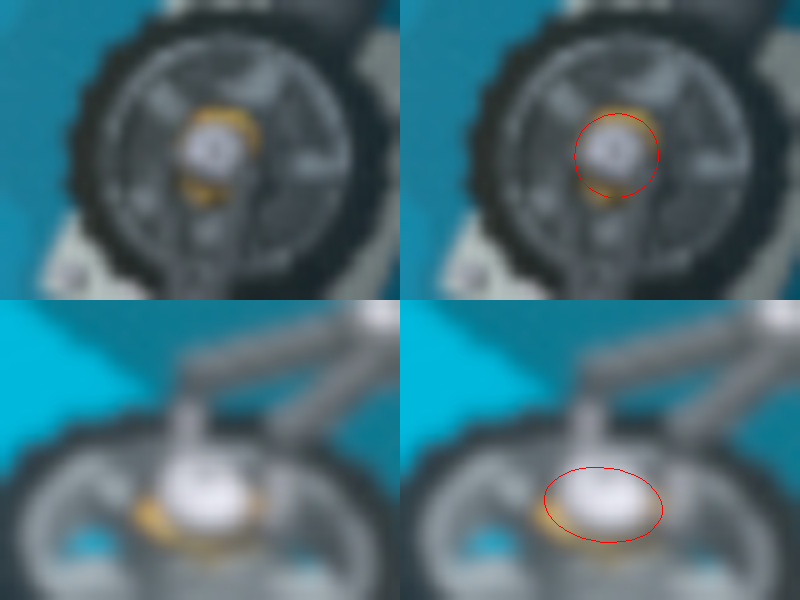

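The top crop shows brass inside the ring on its +x side, at about (225,118), so the ring surrounds the stub but sits somewhat too far to +x. It is touching the washer lightly, at 3 N. I'll lift slightly and probe −x further to centre it.

```bash
python3 - <<'E'
from hov import *; from probe import rd
p=np.array([.442,.23425,.1045]); ctrl.movel(p,speed=.03); b=rd(5); print(b.round(2))
for i in range(8):
    p[0]-=.001; ctrl.movel(p,speed=.03); d=rd(3)-b; print(p[0].round(4),d.round(2))
    if d[0]>2.5: break
print(ctrl.read_clock())
E
```

```text
[ 0.33  0.42 -1.5  -0.02 -0.1   0.02]
0.441 [-0.07  0.01  0.71  0.01  0.06  0.01]
0.44 [-0.66 -0.36  1.02  0.02  0.09 -0.02]
0.439 [-0.3  -0.68  0.25  0.05  0.11  0.02]
0.438 [-0.17 -0.02 -0.14  0.02  0.08 -0.07]
0.437 [-0.13 -0.66 -0.07  0.04 -0.   -0.05]
0.436 [ 0.9  -0.53  0.22  0.01 -0.05  0.  ]
0.435 [ 0.35 -0.    0.07  0.06 -0.06 -0.04]
0.434 [ 1.   -0.53  0.33  0.03 -0.07 -0.02]
33.225
```

```bash
python3 - <<'E'
from hov import *
z=np.load("hov.npz")
shot("w2")
c=cam("top"); n=np.load("hov.npz")
a=cv2.imread("pics/w2.png")
f=lambda im,u,v:cv2.resize(np.clip(im[v-10:v+10,u-13:u+14]*1.7,0,255).astype(np.uint8),(400,296),interpolation=cv2.INTER_CUBIC)
o=np.vstack([np.hstack([f(z["t"],167,180),f(n["t"],167,180)]),np.hstack([f(z["s"],314,234),f(n["s"],314,234)])])
cv2.imwrite("pics/w3.png",o)
E
```

```text
w2 origin [146 165] scale 10; clip pred crop px [214.4 181.2] stub pred [210.9 152.6]
w2 origin [294 218] scale 10; clip pred crop px [231.  181.5] stub pred [205.9 180.3]
[0.4339938  0.23422561 0.10450579] [ 0.92099752 -0.12190251 -0.78610428] 0.03397422969669954 33.625Traceback (most recent call last):
  File "<stdin>", line 7, in <module>
    return format.read_array(
           ~~~~~~~~~~~~~~~~~^
        bytes,
        ^^^^^^
    ...<2 lines>...
        max_header_size=self.max_header_size
        ^^^^^^^^^^^^^^^^^^^^^^^^^^^^^^^^^^^^
    )
    ^
    data = _read_bytes(fp, read_size, "array data")
    r = fp.read(size - len(data))
    data = self._read1(n)
    self._update_crc(data)
    ~~~~~~~~~~~~~~~~^^^^^^
    raise BadZipFile("Bad CRC-32 for file %r" % self.name)
zipfile.BadZipFile: Bad CRC-32 for file 't.npy'
```

```bash
python3 - <<'E'
import cv2,numpy as np
a=cv2.imread("pics/w1.png");b=cv2.imread("pics/w2.png")
f=lambda i,y:cv2.resize(i[y+50:y+275,60:360],(400,300),interpolation=cv2.INTER_CUBIC)
o=np.vstack([np.hstack([f(a,0),f(b,0)]),np.hstack([f(a,300),f(b,300)])])
cv2.imwrite("pics/w3.png",np.clip(o*1.3,0,255).astype(np.uint8))
E
```

```text
(no output)
```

View pics/w3.png

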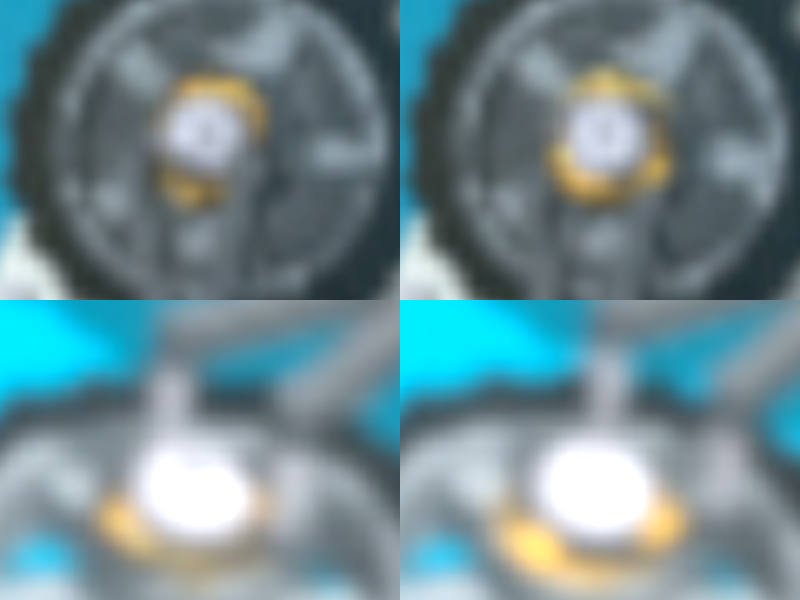

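In w1 (left) the front brass at (220,85) is bare inside the ring. In w2 (right, 8 mm further back) only a thin outer arc of brass shows at the front, around (600,75). I'll quantify how much front brass is covered before centring.

```bash
python3 - <<'E'
import numpy as np,cv2
from hov import proj,cam
t0=np.load("top.npy").astype(float); n=np.load("hov.npz")["t"].astype(float)
w1=cv2.resize(cv2.imread("pics/w1.png")[:300,:400],(40,30),interpolation=cv2.INTER_AREA).astype(float)/1.4
h1=cv2.resize(cv2.imread("pics/h1.png")[:300,:400],(40,30),interpolation=cv2.INTER_AREA).astype(float)/1.4
for k,a in(("init",t0[165:195,146:186]),("h1",h1),("w1",w1),("w2",n[165:195,146:186])):
    print(k,"R-B | sum/3"); d=(a[...,2]-a[...,0]); s=a.mean(2)
    for v in range(7,24): print(165+v,*(f"{int(x):4d}" for x in d[v,15:29])," |",*(f"{int(x):4d}" for x in s[v,14:30]))
c=cam("top")
for x in(.434,.442): print(x,[proj(c,[x+.132+dx,.2343+dy,.082]).round(1).tolist() for dx,dy in((0,0),(.0128,0),(0,.0128),(0,-.0128))])
print("axis@.08",[proj(c,[.574+dx,.2343,.08]).round(1).tolist() for dx in(0,.0145,-.0145)])
E
```

```text
init R-B | sum/3
172  -10  -11   -9  -10  -10  -10  -10  -11  -11  -12  -14  -16  -16  -13  |   76   70   63   53   56   57   55   54   54   58   70   84   91   86   71   66
173  -12  -13   -9   -9  -10  -10  -11  -11  -12  -13  -15  -15  -15  -12  |   71   71   76   63   55   55   55   60   72   76   82   91   90   83   61   54
174  -14  -14  -12  -12   -9   -5   -5   -9  -13  -14  -15  -16  -15  -13  |   70   84   89   79   62   52   54   62   71   83   88   92   89   74   54   53
175  -13  -15  -14  -11    1   18   26   18    4   -8  -12  -15  -14  -12  |   61   80   91   87   73   67   76   84   74   75   80   86   81   63   58   54
176  -11  -12  -11    2   31   48   45   47   52   35    5  -10  -13  -12  |   53   66   78   85   86   87   94   97   92   90   91   85   68   54   59   57
177   -9   -8    3   22   25   15   11   17   36   51   40    6   -9  -12  |   52   56   63   77   93  101  104  105  100   92   91   89   66   54   59   57
178   -8    1   24   30    1   -9  -11  -10   -1   27   46   21   -7  -13  |   52   53   63   83  100  111  115  116  110   93   80   80   71
[... 9137 characters left out ...]
  60   52   43   48   51   50
186   -9   -8   -7   -7   -8   -8   -9   -9  -10  -11  -10   -9   -9  -10  |   70   64   54   45   55   57   59   67   62   60   56   48   49   50   50   49
187   -9   -8   -7   -8   -9  -10  -11  -11  -10  -10   -9   -9   -9  -10  |   57   60   55   49   59   65   76   81   75   63   53   41   48   50   50   48
188   -8   -9   -8   -8   -9  -11  -12  -11  -10  -10  -10   -9  -10  -10  |   59   56   57   52   57   67   80   79   72   62   54   38   44   47   47   52
0.434 [[167.0, 182.7], [167.2, 178.5], [162.8, 182.6], [171.2, 182.8]]
0.442 [[167.1, 180.0], [167.3, 175.8], [162.9, 179.9], [171.3, 180.1]]
axis@.08 [[167.2, 180.1], [167.4, 175.4], [167.0, 184.9]]
```

Numerically, the ring's y is centred (limbs at u≈162.7 and 171.7, stub at 167.2) and it is fully spread. The front-limb rows put the centred x near 0.4395. Light washer contact began at z≈0.1043. I'll move to the centre, just above contact, and check.

```bash
python3 - <<'E'
from hov import *; from probe import rd
ctrl.movel([.4395,.23425,.1055],speed=.03); b=rd(5)
for z in(.105,.1046,.1042): 
    ctrl.movel([.4395,.23425,z],speed=.03); d=rd(4); print(z,(d-b).round(2))
ctrl.movel([.4395,.23425,.1046],speed=.03); print(b.round(2),(rd(5)-b).round(2))
shot("w4")
n=np.load("hov.npz")["t"].astype(float); t0=np.load("top.npy").astype(float)
D=(n-t0).mean(2)[172:187,159:176]
for v,r in enumerate(D): print(172+v,*(f"{int(x):4d}" for x in r))
E
```

```text
0.105 [-0.14  1.03  0.32  0.   -0.07 -0.01]
0.1046 [-0.27  0.4   0.73  0.02 -0.05 -0.01]
0.1042 [-0.54  0.42  1.13 -0.02 -0.06 -0.03]
[ 0.03 -0.33 -1.78 -0.02  0.07  0.01] [-0.17 -0.4   0.19  0.02 -0.08 -0.02]
w4 origin [146 165] scale 10; clip pred crop px [215. 163.] stub pred [210.9 152.6]
w4 origin [294 218] scale 10; clip pred crop px [212.7 190.9] stub pred [205.9 180.3]
[0.43950549 0.23425136 0.10458152] [-0.11885485  0.1133435  -2.10614011] 0.03379437878138955 35.825
172    2    0    0   -1    0    0    0    0    0    1    1    0    0    0    0    0   -1
173    0   -1    0    0    0    0   -1   -1    0    0    1    1    0    2    0   -1    0
174    1    0    0    0    0    0    1    0   -2    0    0    0    0    0    0    0    0
175   -1    0    1    0    0    0   -4   -7  -11  -10   -7   -3   -1    1   -1   -1    1
176   -1    0    1    1   -1   -8  -20  -26  -23  -27  -31  -26  -11   -1    1    0    0
177   -1    0    0    0  -10  -19  -18  -13   -9  -13  -19  -27  -26   -5    0    0    0
178    0    0   -1   -6  -20  -22   -6    0   -1   -1   -3  -15  -23  -14   -2   -1    0
179    0    0   -1  -14  -28  -19   -3    0    0    0    0   -4  -12  -20   -9    0    0
180   -1   -1   -1  -17  -32  -18   -1   -1   -6   -5   -1   -2  -10  -21  -11   -3    0
181    0    0    1  -16  -34  -24   -4   -6  -12  -11   -9  -11  -16  -18   -6    0    0
182   -1    0   -1  -19  -41  -35  -23  -22  -20  -14  -10  -16  -27  -21   -4   -1    1
183   -3   -5  -16  -31  -49  -45  -39  -38  -31  -16  -11  -19  -23  -19   -3    0    0
184   -4   -7  -24  -34  -42  -27  -20  -23  -31  -24  -17  -26  -13   -7   -1    0   -1
185   -5   -5  -15  -16  -17   -7   -6  -11  -20  -15   -1  -10   -7   -1    0    0    1
186   -5   -4   -3    0   -5   -3   -1   -2   -7  -12  -12  -14  -13   -1    0    0   -2
```

View pics/w4.png

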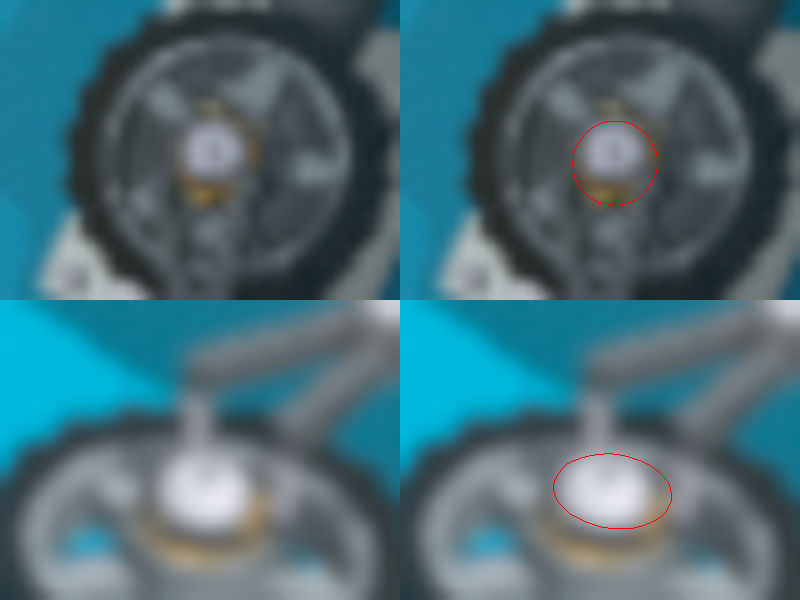

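The difference image now shows a clean ring around the stub: front limb at row 176.2, sides at u 163.1 and 172.0, stub axis at (167.3,180.0). It sits about 0.7 mm toward −x, with negligible contact force. I'll make a small final trim and hand in.

```bash
python3 - <<'E'
from probe import *
ctrl.movel([.4402,.2344,.1049],speed=.02); ctrl.hold(.3); print(rd(5).round(2),ctrl.read_width(),ctrl.read_finger_force(),ctrl.read_eef_pos(),ctrl.read_clock())
print(ctrl.finish_job())
E
```

```text
[-0.2   0.45 -1.23  0.    0.05 -0.01] 0.03425291556489525 50.14145314693451 [0.44017974 0.23440254 0.1049001 ] 36.4583
the job is handed in; nothing more can be done
None
```

I handed in the job at 36.5 s: the pliers are held squeezed at 50 N and the spread circlip is round the stub at the groove, resting on the washer with almost no force. Its position comes from camera and touch estimates, and no verdict came back.

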